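# Set and start the bench spring winder

### The arm

A 7-joint arm with a two-finger parallel gripper is mounted at the origin on the work surface. World frame = base frame: x ahead of the robot, y to its left, z up, the work surface at z = 0. Lengths are in m, angles in degrees, forces in N, time in s.
With the tool pointing down it reaches from about 0.4 to 0.85 m from the base axis. Payload 10.4 kg.
Tool frame: the origin (TCP) lies at the very end of the fingers, on their centre line; the grasp point (between the pads) lies 19 mm behind it (manip.grip_point_offset is the z of the grasp point in the tool frame, in m); z points along the fingers, y is the line along which they close (so a half turn about z gives the same grasp; the last joint's range is limited). The gripper opens to 85 mm and grips with 20 to 120 N. Pads are 22 mm wide; open, the fingers measure 114 mm over their backs; the gripper's body (76 mm by 85 mm) begins 54 mm behind the grasp point. The pads swing forward as they close: fully open they stand 13 mm farther back than shut.
Start: joints at [-71.081, 19.034, -3.707, 83.658, 1.238, 77.344, -5.071], TCP at [0.216, 0.587, 0.231] pointing down, gripper open.
Joint ranges: [-148.97, 148.97], [-28.65, 121.19], [-84.17, 76.75], [9.2, 138.47], [-72.65, 252.65], [3.7, 117.97], [-149.18, 149.18]. Speed limits (degrees/s): [127.2, 127.2, 159.86, 159.86, 180, 180, 180].

### API

Orientations are given as a 3x3 rotation matrix whose columns are the frame's x, y, z axes.
In Python, from rig import manip gives the robot as it stands.
- The arm moves only by the tool move_arm, never from a script. Its argument "deltas" is a list of rows, each a list of 5 numbers: the opening, from -1 (shut) to 1 (fully open), then the shift along the tool's x, y, z scaled (see below), then the turn about the tool's z scaled (see below). A call has 1 to 8 rows; each row is the pose to reach, as a shift and turn from the pose commanded when the call began, along the tool's axes at that moment; what a row does not reach only later rows make up. The controller multiplies each number of a shift by 0.1 m and each number of a turn by pi/2 rad. A row lasts 1/12 s, in which the tool goes at most 41.7 mm and 7.16 degrees, less where a joint would pass 70% of its speed; a pose out of reach is approached as far as the arm can. A call with a number of a shift or a turn outside -1 to 1 is refused whole. A call with a gripper value outside its range is refused whole. The fingers move at their own pace and stop on an object; the grip force is fixed at half the most. Time passes only in rows, so rows that repeat a pose let the fingers close. It gives the time, the measured TCP pose, the force, the opening and the grip force at its end, in the units of the state.
- manip.observe(): the state, without advancing time (a new reading comes with each control period).
- manip.capture(name): name is "scene" or "side" or "wrist"; returns the picture (480x640x3 uint8, red, green, blue); there is no depth.
- manip.calibration(name): a dict with "fx", "fy", "cx", "cy" (pixels), "rvec" (rotation vector, rad) and "tvec" (3), from world to camera coordinates, as OpenCV has them; the wrist camera has in their place "mount" (4x4, takes a point from camera to tool coordinates, whose origin is the TCP and whose axes are the flange's). Camera axes: x right, y down, z forward; pixel columns grow to the right and rows downward; lengths in m; the calibration is good to about 2 mm. A picture is of the moment at which its call begins: read the wrist's pose just before it. calibration takes no time and is no camera call.
- manip.sign_off(): hands the job in; it is judged then, once.
Trained networks look in the newest picture that a camera, given by its name, has taken for a name from the list of things; names that differ only in an ending like _2 or _b are one class to them, and where a whole thing is asked for, a point or a joint stands for the part that bears it (a point fixed in the world has none). Each returns a list of dicts, best first, with "confidence" (0 to 1); they miss things now and then, are a little off and sometimes report something else, mostly with a low value. They report only what shows in the picture. A call takes as long as a camera call.
- manip.masks_of(camera, thing): "region" (480x640 bool, what is visible of it) and "extent" ([centre column, centre row, width, height] in pixels, round what is visible of it).
- manip.landmark_of(camera, thing): "uv" ([column, row] in pixels: a listed point, or the origin of a listed thing).
The state is a dict: "t": time; "q": joint angles; "joint_vel": joint speeds; "effort": joint torques, N m; "position": TCP position; "orientation": TCP orientation; "ft_force": force on the tool from outside, world axes, zero at the start; "torque": the same for the moment, N m; "gripper_width": finger opening in m; "grasp_force": force on a finger pad.
Only numpy, scipy, OpenCV 4.12 (cv2) and the standard library are available. Lean on these libraries where they do the work, as an engineer would, in place of code of your own. Each camera call takes 0.05 s, during which the arm holds its last target. There are 200 camera calls.

### The job

Set the spring winder for the next job: turn the blue clutch collar until its number 6 has clicked in at the red pointer, and turn the speed dial on the control box until its white pointer line meets the orange marker, in either order. Only when both are set and let go, press the green start button fully in and let it out again. Do not turn the yellow collar and do not disturb the other things on the bench.

Things in the scene. Friction and masses are not known exactly. Their poses are not given: they have to be found in the camera images.
- blue_head: winding head with the blue collar: grey foot 90 x 90 x 30 mm, origin at its underside's centre, z up. Its dark barrel, 72 mm wide, leans 30 degrees from vertical to the foot's -x and carries the collar (underside centre at (-20, 0, 100) mm here). Bolted down; place and yaw vary, blue and yellow heads may be swapped left/right
- blue_collar (a joint): turn of the blue collar about its tilted axis, rad; grows anticlockwise seen from above it. Ten detents 0.6283 apart: n x 0.6283 (+- whole turns, 6.2832) puts numeral n at the red pointer; 6 is 3.770 or 10.053. A plunger resists with up to 0.2 N m and draws the released collar into the nearest detent (left nearly half-way it may stick). No stops from -12 to 25. Starts from 4.8 to 9.0
- blue_collar_grip (a point): grip point on the blue collar's axis; z is that axis, outward and up; turns with the collar. Collar: white disc 80 mm wide, 8 mm thick, black numerals 0 to 9 on its face; on it the fluted blue grip, 40 mm wide, from the face (24 mm below this point) to 18 mm above this point; then an arbor 8 mm wide, 12 mm long
- blue_pointer (a point): the fixed red pointer block, 10 mm wide, just beyond the disc's rim on its upper side (the head's +x side), 48 mm from the axis, 1 mm below the numbered face; this point is the middle of its top
- yellow_head: second winding head, same shape with a yellow collar, a bystander: grey foot 90 x 90 x 30 mm, origin at its underside's centre, z up. Its dark barrel, 72 mm wide, leans 30 degrees from vertical to the foot's -x and carries the collar (underside centre at (-20, 0, 100) mm here). Bolted down; place and yaw vary, blue and yellow heads may be swapped left/right
- yellow_collar_rim (a point): point on the rim of the yellow collar's skirt by its numeral 0, 38 mm from the axis; it turns with that collar, which must not be turned
- control_box: white slim box 170 mm wide (y), 130 mm long, 40 mm thick, propped so that its grey panel slopes 25 degrees, facing up and towards its own -x; origin on the bench below its middle, z up. Panel centre at (-8.5, 0, 64) mm in this frame; panel's front edge about 36 mm high, its back edge about 92 mm. Fixed, at a different place and yaw each time
- speed_dial (a joint): turn of the speed dial, rad, 0 to 4.712, grows clockwise seen from above the panel; continuous, stays where it is left (friction 0.03 N m). At 0 its pointer looks to the panel's front left corner, 135 degrees anticlockwise from the panel's uphill direction. The dial's axis is 34 mm to the +y side of the panel's middle
- speed_marker (a joint): angle of the orange marker beside the dial, on the same scale as joint speed_dial: the pointer meets the marker when both values are equal. Different each time; cannot be moved
- dial_grip (a point): grip point on the dial's axis, 27 mm over the panel; x along the bar towards the pointer end (close the fingers along y), z out of the panel; turns with the dial. Dial: black disc 52 mm wide, top 7 mm over the panel, with a bar grip 38 mm long, 12 mm wide, reaching 34 mm over the panel; a white line on one end of the bar and disc is the pointer
- dial_pointer (a point): tip of the dial's white pointer, 28 mm from the dial's axis, 2 mm over the panel
- marker_tip (a point): inner end of the orange marker (12 x 5 mm tab on the panel outside the disc), 28 mm from the dial's axis, 2 mm over the panel
- start (a joint): travel of the green start button, m: 0 out, 0.006 fully in; a spring returns it, fully in takes about 5 N
- start_top (a point): centre of the top of the green start button, 28 mm wide, 56 mm to the -y side of the panel's middle; moves with the button; its z axis is the panel's normal, press against it
- anvil: small steel bench anvil bolted beside one of the heads, 70 x 50 mm, 55 mm tall; origin: centre of its underside; obstacle only
- loupe: black eye loupe standing on its narrow end: 38 mm wide, 36 mm tall; origin: centre of its underside; bystander
- silver_die: silver stepped case-press die, 38 mm wide, 28 mm tall; origin: centre of its underside; bystander
- brass_die: small brass stepped die, 28 mm wide, 24 mm tall, beside the control box; origin: centre of its underside; bystander
- cork_cup: small white tapered stopper, 28 mm wide, 26 mm tall, beside the control box; origin: centre of its underside; bystander
- parts_box_a: clear flat parts box with a white label, 90 x 65 x 31 mm; origin: centre of its underside; bystander
- parts_box_b: clear flat parts box with a green label, 90 x 65 x 31 mm; origin: centre of its underside; bystander
- spirit_jar: amber glass bottle, 44 mm wide, 120 mm tall, beside one of the heads; origin: centre of its underside; bystander
- tool_tin: teal tin, 64 mm wide, 85 mm tall, with tools standing in it up to 190 mm and 65 mm across; origin: centre of its underside; bystander

How it is judged (in metres and radians):
On the way, in this order (a step that is already met when the one before it is completed fails the run):
1. blue collar clicked in at 6 and dial pointer at the orange marker, both let go ((value of joint blue_collar between -8.9165 and -8.6765 rad or value of joint blue_collar between -2.6333 and -2.3933 rad or value of joint blue_collar between 3.6499 and 3.8899 rad or value of joint blue_collar between 9.9331 and 10.1731 rad or value of joint blue_collar between 16.2163 and 16.4563 rad) and distance between dial_pointer and marker_tip below 0.0035 m and contact force between the fingers and blue_head below 0.1 N and contact force between the fingers and control_box below 0.1 N and value of joint start below 0.001 m), for 0.2 s.
2. start button pressed fully in (value of joint start above 0.0045 m and (value of joint blue_collar between -8.9165 and -8.6765 rad or value of joint blue_collar between -2.6333 and -2.3933 rad or value of joint blue_collar between 3.6499 and 3.8899 rad or value of joint blue_collar between 9.9331 and 10.1731 rad or value of joint blue_collar between 16.2163 and 16.4563 rad) and distance between dial_pointer and marker_tip below 0.0035 m), for 0.05 s.
At the end, for the whole second after the job is handed in: Blue collar in its detent at 6 (within 0.12 rad, whole turns do not matter), dial pointer tip within 3.5 mm of the marker's inner end (about 7 degrees), both set and let go before the start button was pressed in at least 4.5 mm, the button out again ((value of joint blue_collar between -8.9165 and -8.6765 rad or value of joint blue_collar between -2.6333 and -2.3933 rad or value of joint blue_collar between 3.6499 and 3.8899 rad or value of joint blue_collar between 9.9331 and 10.1731 rad or value of joint blue_collar between 16.2163 and 16.4563 rad) and distance between dial_pointer and marker_tip below 0.0035 m and value of joint start below 0.0015 m); the robot touches nothing.
It fails at once if start button pressed before both are set (value of joint start above 0.003 m and (not (value of joint blue_collar between -8.9165 and -8.6765 rad or value of joint blue_collar between -2.6333 and -2.3933 rad or value of joint blue_collar between 3.6499 and 3.8899 rad or value of joint blue_collar between 9.9331 and 10.1731 rad or value of joint blue_collar between 16.2163 and 16.4563 rad) or not (distance between dial_pointer and marker_tip below 0.0035 m))).
It fails at once if yellow collar turned (rim moved more than 8 mm) (distance of yellow_collar_rim from where it was at the start of the episode above 0.008 m).
It fails at once if a bystander on the bench moved more than 25 mm (distance of any of loupe, silver_die, brass_die, cork_cup, parts_box_a, parts_box_b, spirit_jar, tool_tin from where it was at the start of the episode above 0.025 m).
It fails at once if a bystander tipped over (angle between any of loupe, silver_die, brass_die, cork_cup, parts_box_a, parts_box_b, spirit_jar, tool_tin's own z axis and vertical above 0.5 rad).
It also fails if it takes over 72 s, if anything falls off the work surface, if the arm or the gripper's body presses on something with over 40 N, if the wrist force passes 120 N, or if a joint passes its speed limit or range.

## Working session

There is one attempt and no reset: what is moved stays moved. The work goes in short steps, Python scripts to look and compute and a tool call to move; the robot and the scene stay as the last step left them, time stands still between calls to the robot, and variables do not carry over. Pictures are saved under pics/ and viewed, at most 10 in all, crops included, and the job is handed in when it is done.

Besides the shell and the picture viewer there is one more tool, called by a JSON object that holds its "name" and its "arguments", one argument or row to a line. move_arm: Moves the arm, as the interface text tells. Its arguments: {"type":"object","properties":{"deltas":{"type":"array"}},"required":["deltas"]}

```bash
ls; mkdir -p pics
cat > h.py <<'E'
import numpy as np, cv2
from rig import manip
def cam(name):
    c=manip.calibration(name); K=np.array([[c['fx'],0,c['cx']],[0,c['fy'],c['cy']],[0,0,1]])
    if 'rvec' in c:
        R=cv2.Rodrigues(np.array(c['rvec'],float))[0]; t=np.array(c['tvec'],float).ravel()
    else:
        s=manip.observe(); M=np.array(c['mount']); T=np.eye(4); T[:3,:3]=s['orientation']; T[:3,3]=s['position']
        X=np.linalg.inv(T@M); R=X[:3,:3]; t=X[:3,3]
    return K,R,t
def proj(C,p):
    K,R,t=C; q=(K@(R@np.atleast_2d(p).T+t[:,None])).T; return q[:,:2]/q[:,2:]
def tri(Cs,uvs):
    A=[];b=[]
    for (K,R,t),uv in zip(Cs,uvs):
        d=R.T@np.linalg.inv(K)@np.array([*uv,1.]); d/=np.linalg.norm(d); o=-R.T@t
        P=np.eye(3)-np.outer(d,d); A.append(P); b.append(P@o)
    A=np.vstack(A); b=np.hstack(b); x=np.linalg.lstsq(A,b,rcond=None)[0]
    return x,np.linalg.norm(A@x-b)
E
python3 - <<'E'
from h import *
s=manip.observe(); print(s['t'],s['position'],np.round(s['orientation'],3).tolist(),s['gripper_width'],manip.grip_point_offset)
ims={}
for n in ['scene','side']:
    im=manip.capture(n); cv2.imwrite(f'pics/{n}0.png',im[:,:,::-1])
C={n:cam(n) for n in ['scene','side']}
for th in ['blue_head','yellow_head','control_box','blue_collar_grip','blue_pointer','yellow_collar_rim','dial_grip','dial_pointer','marker_tip','start_top','anvil','spirit_jar','tool_tin']:
    u={}
    for n in C:
        r=manip.landmark_of(n,th)
        if r: u[n]=r[0]
    if len(u)==2:
        x,e=tri([C[n] for n in u],[u[n]['uv'] for n in u]); print(th,np.round(x,4),round(e,4),[round(u[n]['confidence'],2) for n in u],[np.round(u[n]['uv']).tolist() for n in u])
    else: print(th,u)
print(manip.observe()['t'], manip.calibration('wrist')['mount'])
E
```

```text
pics
0.0 [0.2158089  0.58614659 0.23051419] [[-0.938, 0.345, -0.0], [0.345, 0.938, -0.001], [-0.0, -0.001, -1.0]] 0.08574352479858958 -0.0187
blue_head [0.5564 0.2825 0.0075] 0.0004 [0.63, 0.75] [[443.0, 268.0], [283.0, 197.0]]
yellow_head [ 0.6128 -0.2761  0.0087] 0.0084 [0.65, 0.84] [[218.0, 286.0], [411.0, 359.0]]
control_box [0.5438 0.0034 0.0031] 0.0092 [0.79, 0.77] [[334.0, 265.0], [322.0, 274.0]]
blue_collar_grip [0.5152 0.2954 0.1228] 0.0004 [0.65, 0.86] [[453.0, 222.0], [263.0, 162.0]]
blue_pointer [0.5698 0.2789 0.1277] 0.0073 [0.59, 0.85] [[453.0, 233.0], [287.0, 161.0]]
yellow_collar_rim [ 0.599  -0.2493  0.1228] 0.0071 [0.83, 0.91] [[220.0, 249.0], [400.0, 312.0]]
dial_grip {'scene': {'uv': [333.5, 266.0], 'confidence': 0.75}}
dial_pointer [0.5301 0.0634 0.0726] 0.0003 [0.8, 0.75] [[356.0, 242.0], [304.0, 235.0]]
marker_tip {'scene': {'uv': [332.8, 264.7], 'confidence': 0.45}}
start_top [ 0.5399 -0.0507  0.0761] 0.012 [0.62, 0.42] [[307.0, 247.0], [326.0, 264.0]]
anvil [ 0.588  -0.4496 -0.0089] 0.0043 [0.86, 0.89] [[149.0, 285.0], [448.0, 448.0]]
spirit_jar [0.5365 0.4306 0.0027] 0.0049 [0.81, 0.59] [[497.0, 264.0], [258.0, 168.0]]
tool_tin [ 0.7574 -0.0372  0.0033] 0.0005 [0.83, 0.69] [[316.0, 336.0], [410.0, 256.0]]
1.4 [[-9.14036182e-04 -9.57770372e-01 -2.87532745e-01  7.43053546e-02]
 [ 9.99999558e-01 -8.11588468e-04 -4.75495025e-04  3.68858064e-04]
 [ 2.22056787e-04 -2.87533052e-01  9.57770690e-01 -1.41555602e-01]
 [ 0.00000000e+00  0.00000000e+00  0.00000000e+00  1.00000000e+00]]
```

```bash
python3 -c "
import cv2,numpy as np
a=cv2.imread('pics/scene0.png')[180:380,110:560];b=cv2.imread('pics/side0.png')[100:480,200:520]
a=cv2.resize(a,(800,356),interpolation=cv2.INTER_CUBIC);cv2.imwrite('pics/v1.png',a)
cv2.imwrite('pics/v2.png',cv2.resize(b,None,fx=1.57,fy=1.57,interpolation=cv2.INTER_CUBIC))"
```

```text
(no output)
```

View pics/v1.png

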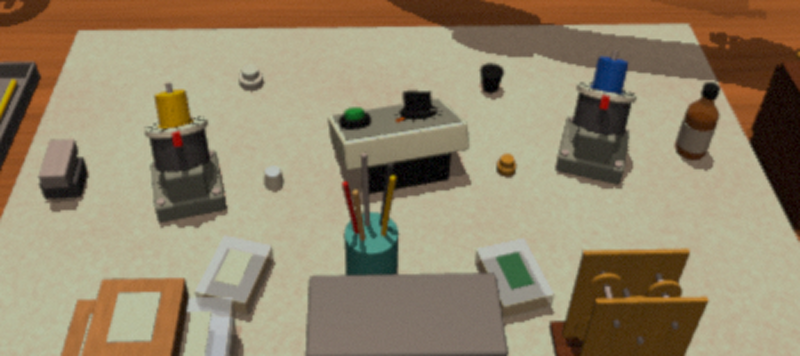

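View pics/v2.png

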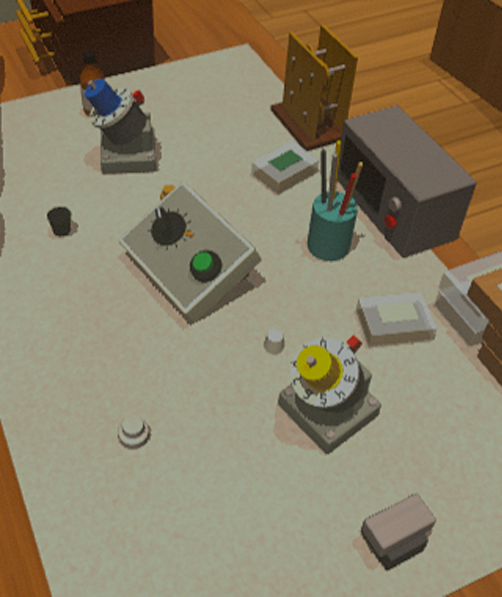

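{"name": "move_arm", "arguments": {
  "deltas": [
    [1,-0.32,-0.14,0,0],
    [1,-0.64,-0.28,0,0],
    [1,-0.96,-0.43,0,0]
  ]
}}

```text
t: 1.65
position: [0.2917, 0.5123, 0.2312]
orientation: [[-0.939, 0.344, -0.0], [0.344, 0.939, 0.0], [0.0, 0.0, -1.0]]
ft_force: [0.8, -0.5, 0.3]
gripper_width: 0.0853
grasp_force: 0.0
```

{"name": "move_arm", "arguments": {
  "deltas": [
    [1,-0.32,-0.14,0,0],
    [1,-0.64,-0.28,0,0],
    [1,-0.96,-0.43,0,0]
  ]
}}

```text
t: 1.9
position: [0.3675, 0.4382, 0.2315]
orientation: [[-0.938, 0.345, 0.0], [0.345, 0.938, 0.0], [-0.0, 0.001, -1.0]]
ft_force: [0.4, 0.9, -1.0]
gripper_width: 0.0855
grasp_force: 0.0
```

{"name": "move_arm", "arguments": {
  "deltas": [
    [1,-0.32,-0.14,0,0],
    [1,-0.64,-0.28,0,0],
    [1,-0.96,-0.43,0,0]
  ]
}}

```text
t: 2.15
position: [0.4427, 0.3647, 0.2316]
orientation: [[-0.938, 0.345, 0.0], [0.345, 0.938, 0.001], [-0.0, 0.001, -1.0]]
ft_force: [0.3, 1.0, -0.3]
gripper_width: 0.0856
grasp_force: 0.0
```

{"name": "move_arm", "arguments": {
  "deltas": [
    [1,-0.32,-0.14,0,0],
    [1,-0.64,-0.28,0,0],
    [1,-0.96,-0.43,0,0],
    [1,-0.96,-0.43,0,0],
    [1,-0.96,-0.43,0,0]
  ]
}}

```text
t: 2.57
position: [0.5184, 0.2903, 0.2313]
orientation: [[-0.937, 0.35, 0.0], [0.35, 0.937, -0.0], [-0.001, -0.0, -1.0]]
ft_force: [0.2, 0.4, 0.1]
gripper_width: 0.0854
grasp_force: 0.0
```

Run:
```python
from h import *
s=manip.observe(); print(s['t'],s['position'],np.round(s['orientation'],3).tolist(),s['gripper_width'])
C=cam('wrist'); im=manip.capture('wrist'); cv2.imwrite('pics/w1.png',im[:,:,::-1])
for th in ['blue_head','blue_collar_grip','blue_pointer','spirit_jar']:
    for r in manip.landmark_of('wrist',th)[:2]: print(th,np.round(r['uv'],1),r['confidence'])
# model proj
p=np.array([0.5564,0.2825]);
for y in (-20,-17):
    a=np.radians(y); R=np.array([[np.cos(a),-np.sin(a),0],[np.sin(a),np.cos(a),0],[0,0,1]])
    print(y,np.round(proj(C,(R@np.array([[-36,0,127.7],[18,0,130],[-24,0,106.9]]).T/1000).T+[*p,0])))
```

```text
2.5667 [0.51835629 0.29025141 0.2312939 ] [[-0.937, 0.35, 0.0], [0.35, 0.937, -0.0], [-0.001, -0.0, -1.0]] 0.0854028940270382
blue_head [323.7 236. ] 0.76
blue_head [ 85.6 308.2] 0.67
blue_collar_grip [326.3 231.6] 0.69
blue_pointer [329.5 304.4] 0.66
spirit_jar [460.4 174. ] 0.81
spirit_jar [ 87.1 318. ] 0.74
-20 [[328. 244.]
 [328. 317.]
 [328. 251.]]
-17 [[325. 244.]
 [330. 317.]
 [326. 251.]]
```

View pics/w1.png

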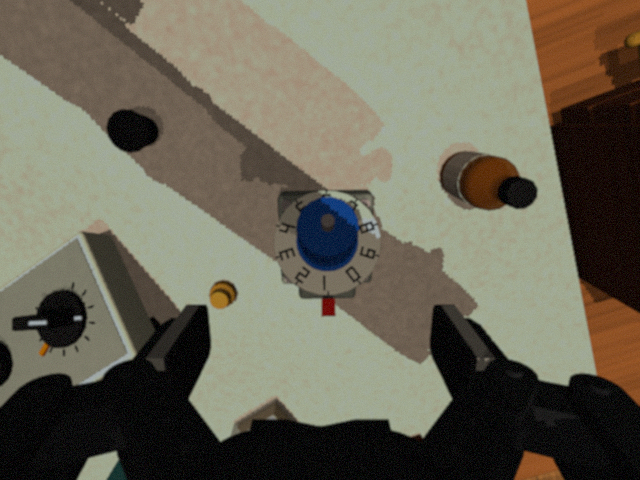

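Run:
```python
from h import *
from scipy.optimize import least_squares
s=manip.observe()
CW=cam('wrist'); C={'w':CW,'sc':cam('scene'),'si':cam('side')}
P={'g':[-36,0,127.7],'p':[18,0,130],'h':[0,0,0]}
obs=[('w','g',326.3,231.6),('w','p',328.5,305),('sc','g',453,222),('sc','p',453,233),('si','g',263,162),('si','p',287,161),('sc','h',443,268),('si','h',283,197)]
def f(v,full=False):
    a=v[2];R=np.array([[np.cos(a),-np.sin(a),0],[np.sin(a),np.cos(a),0],[0,0,1]])
    return np.hstack([ (proj(C[c],R@np.array(P[k])/1000+[v[0],v[1],0])[0]-[u,w])/(1 if c=='w' else 1) for c,k,u,w in obs])
r=least_squares(f,[.556,.2825,-.33],loss='soft_l1'); print(r.x,np.degrees(r.x[2])); print(np.round(f(r.x).reshape(-1,2),1).tolist())
a=r.x[2];R=np.array([[np.cos(a),-np.sin(a),0],[np.sin(a),np.cos(a),0],[0,0,1]])
g=R@np.array([-41,0,136.4])/1000+[*r.x[:2],0]; print('target grasp',g)
d=np.array(s['orientation']).T@(g-np.array([0,0,.0187])-s['position']); print('tool delta for TCP',d)
```

```text
[ 0.5459585   0.28889672 -0.31426795] -18.006227117593976
[[-0.3, 0.7], [-0.0, 1.2], [1.6, -2.9], [-0.3, -0.8], [-2.2, -1.9], [-4.4, -2.9], [0.8, -1.2], [-4.4, 1.8]]
target grasp [0.50696656 0.30157065 0.1364    ]
tool delta for TCP [0.01105527 0.00414693 0.11367747]
```

{"name": "move_arm", "arguments": {
  "deltas": [
    [0.5,0.11,0.04,0.1,-0.08],
    [0.5,0.11,0.04,0.4,-0.16],
    [0.5,0.11,0.04,0.7,-0.25],
    [0.5,0.11,0.04,1.0,-0.25]
  ]
}}

```text
t: 3.15
position: [0.5072, 0.3013, 0.1307]
orientation: [[-0.999, -0.05, 0.001], [-0.05, 0.999, 0.001], [-0.001, 0.001, -1.0]]
ft_force: [-0.1, -0.1, -0.0]
gripper_width: 0.0641
grasp_force: 0.0
```

{"name": "move_arm", "arguments": {
  "deltas": [
    [0.5,0,0,0.08,0],
    [0.5,0,0,0.16,0],
    [0,0,0,0.16,0],
    [-1,0,0,0.16,0],
    [-1,0,0,0.16,0],
    [-1,0,0,0.16,0],
    [-1,0,0,0.16,0],
    [-1,0,0,0.16,0]
  ]
}}

```text
t: 3.82
position: [0.508, 0.297, 0.1169]
orientation: [[-0.999, -0.036, -0.001], [-0.036, 0.999, -0.004], [0.001, -0.004, -1.0]]
ft_force: [-6.5, -11.2, 6.4]
gripper_width: 0.0405
grasp_force: 59.5
```

{"name": "move_arm", "arguments": {
  "deltas": [
    [-1,0,-0.03,0,0.07],
    [-1,0,-0.03,0,0.14],
    [-1,0,-0.03,0,0.21],
    [-1,0,-0.03,0,0.28],
    [-1,0,-0.03,0,0.35],
    [-1,0,-0.03,0,0.42],
    [-1,0,-0.03,0,0.49],
    [-1,0,-0.03,0,0.5]
  ]
}}

```text
t: 4.48
position: [0.5075, 0.3035, 0.1202]
orientation: [[-0.734, 0.679, 0.003], [0.679, 0.734, 0.01], [0.004, 0.009, -1.0]]
ft_force: [-14.0, 7.0, 16.0]
gripper_width: 0.0384
grasp_force: 90.7
```

Run:
```python
from h import *
s=manip.observe(); print(s['t'],np.round(s['q'],1),s['torque'])
im=manip.capture('wrist'); cv2.imwrite('pics/w2.png',im[:,:,::-1])
```

```text
4.4833 [-46.4  19.4  13.7  97.8  -5.5  62.9  16.2] [3.27720517 1.29050014 1.25756865]
```

View pics/w2.png

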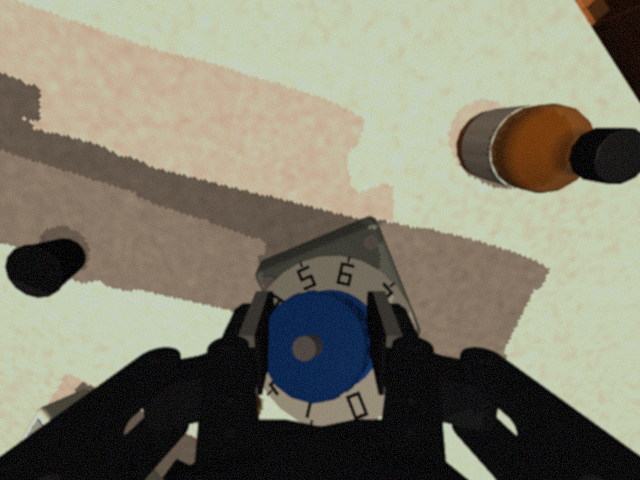

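{"name": "move_arm", "arguments": {
  "deltas": [
    [0.5,0,0,0,0],
    [0.5,0,0,0,0],
    [0.5,0,0,0,-0.08],
    [0.5,0,0,0,-0.16],
    [0.5,0,0,0,-0.24],
    [0.5,0,0,0,-0.32],
    [0.5,0,0,0,-0.4],
    [0.5,0,0,0,-0.48]
  ]
}}

```text
t: 5.2
position: [0.509, 0.297, 0.1167]
orientation: [[-1.0, -0.009, 0.002], [-0.009, 1.0, 0.001], [-0.002, 0.001, -1.0]]
ft_force: [-0.1, 0.2, -0.1]
gripper_width: 0.0645
grasp_force: 0.0
```

Run:
```python
from h import *
s=manip.observe(); print(s['t'],s['position'],np.round(s['q'],1),s['torque'],s['gripper_width'])
im=manip.capture('wrist'); cv2.imwrite('pics/w3.png',im[:,:,::-1])
```

```text
5.2 [0.50899051 0.29703935 0.11668473] [-40.7  19.5   7.2  97.7  -2.7  62.9  57.9] [-0.060638   -0.00979154 -0.01009915] 0.06451248028624848
```

View pics/w3.png

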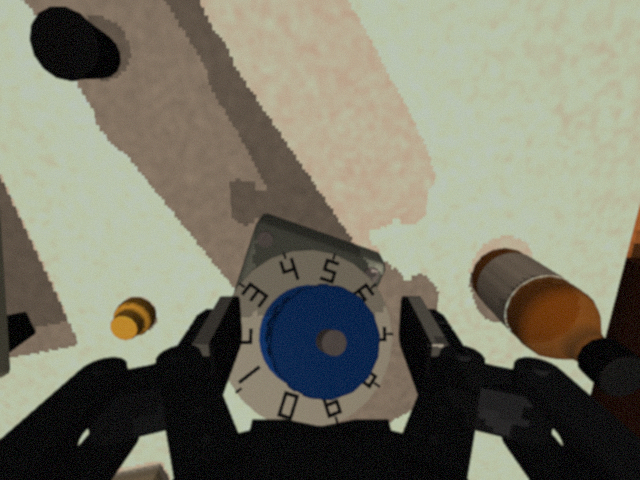

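{"name": "move_arm", "arguments": {
  "deltas": [
    [-1,0,0,0,-0.02],
    [-1,0,0,0,-0.02],
    [-1,0,0,0,-0.02],
    [-1,0,0,0,-0.02],
    [-1,0,0,0,0.06],
    [-1,0,0,0,0.13],
    [-1,0,0,0,0.2],
    [-1,0,0,0,0.27]
  ]
}}

```text
t: 5.92
position: [0.5084, 0.3002, 0.1178]
orientation: [[-0.91, 0.414, 0.003], [0.414, 0.91, 0.005], [-0.0, 0.006, -1.0]]
ft_force: [-2.0, 8.3, 5.8]
gripper_width: 0.0385
grasp_force: 61.4
```

{"name": "move_arm", "arguments": {
  "deltas": [
    [-1,0,0,0,0.07],
    [-1,0,0,0,0.14],
    [-1,0,0,0,0.21],
    [-1,0,0,0,0.21],
    [0.5,0,0,0,0.21],
    [0.5,0,0,0,0.21],
    [0.5,0,0,0,0.13],
    [0.5,0,0,0,0.05]
  ]
}}

```text
t: 6.58
position: [0.5084, 0.2966, 0.1155]
orientation: [[-0.879, 0.477, 0.0], [0.477, 0.879, -0.0], [-0.001, -0.0, -1.0]]
ft_force: [-0.7, -0.0, -0.9]
gripper_width: 0.0642
grasp_force: 0.0
```

{"name": "move_arm", "arguments": {
  "deltas": [
    [0.5,0,0,0,-0.08],
    [0.5,0,0,0,-0.16],
    [0.5,0,0,0,-0.24],
    [0.5,0,0,0,-0.32],
    [-1,0,0,0,-0.34],
    [-1,0,0,0,-0.34],
    [-1,0,0,0,-0.34],
    [-1,0,0,0,-0.34]
  ]
}}

```text
t: 7.25
position: [0.5085, 0.2968, 0.116]
orientation: [[-1.0, -0.03, 0.001], [-0.03, 1.0, 0.0], [-0.001, 0.0, -1.0]]
ft_force: [-2.1, 1.0, 5.2]
gripper_width: 0.0407
grasp_force: 58.3
```

Run:
```python
from h import *
s=manip.observe(); print(s['t'],s['position'],np.round(s['q'],1),s['torque'],s['gripper_width'])
im=manip.capture('wrist'); cv2.imwrite('pics/w4.png',im[200:450,180:440,::-1])
```

```text
7.25 [0.50853451 0.29681196 0.11600882] [-40.5  19.5   7.   97.7  -2.6  62.9  59. ] [-0.46077881  0.28427209 -0.16720522] 0.040674094007016035
```

View pics/w4.png

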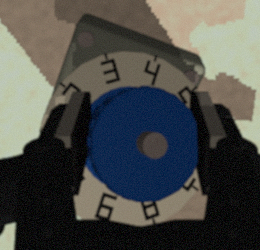

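{"name": "move_arm", "arguments": {
  "deltas": [
    [-1,0,0,0,0.07],
    [-1,0,0,0,0.14],
    [-1,0,0,0,0.21],
    [-1,0,0,0,0.28],
    [-1,0,0,0,0.35],
    [-1,0,0,0,0.42],
    [-1,0,0,0,0.49],
    [-1,0,0,0,0.49]
  ]
}}

```text
t: 7.97
position: [0.5074, 0.3031, 0.1194]
orientation: [[-0.738, 0.675, 0.002], [0.675, 0.738, 0.009], [0.004, 0.008, -1.0]]
ft_force: [-15.4, 8.0, 25.5]
gripper_width: 0.0383
grasp_force: 93.1
```

{"name": "move_arm", "arguments": {
  "deltas": [
    [0.5,0,0,0,0],
    [0.5,0,0,0,0],
    [0.5,0,0,0,-0.08],
    [0.5,0,0,0,-0.16],
    [0.5,0,0,0,-0.24],
    [0.5,0,0,0,-0.32],
    [0.5,0,0,0,-0.4],
    [0.5,0,0,0,-0.48]
  ]
}}

```text
t: 8.63
position: [0.5084, 0.2959, 0.1148]
orientation: [[-1.0, -0.017, -0.0], [-0.017, 1.0, -0.001], [0.0, -0.001, -1.0]]
ft_force: [0.2, -0.4, 0.7]
gripper_width: 0.0643
grasp_force: 0.0
```

{"name": "move_arm", "arguments": {
  "deltas": [
    [-1,0,0,0,-0.02],
    [-1,0,0,0,-0.02],
    [-1,0,0,0,-0.02],
    [-1,0,0,0,-0.02],
    [-1,0,0,0,0.06],
    [-1,0,0,0,0.13],
    [-1,0,0,0,0.2],
    [-1,0,0,0,0.27]
  ]
}}

```text
t: 9.3
position: [0.5077, 0.3003, 0.1165]
orientation: [[-0.915, 0.402, 0.001], [0.402, 0.915, 0.005], [0.001, 0.005, -1.0]]
ft_force: [-4.1, 9.2, 9.8]
gripper_width: 0.0385
grasp_force: 62.4
```

{"name": "move_arm", "arguments": {
  "deltas": [
    [-1,0,0,0,0.07],
    [-1,0,0,0,0.14],
    [-1,0,0,0,0.21],
    [-1,0,0,0,0.21],
    [0.5,0,0,0,0.21],
    [0.5,0,0,0,0.21],
    [0.5,0,0,0,0.13],
    [0.5,0,0,0,0.05]
  ]
}}

```text
t: 9.97
position: [0.5081, 0.296, 0.1146]
orientation: [[-0.884, 0.467, -0.0], [0.467, 0.884, -0.001], [-0.0, -0.002, -1.0]]
ft_force: [-0.4, 0.2, 0.6]
gripper_width: 0.064
grasp_force: 0.0
```

{"name": "move_arm", "arguments": {
  "deltas": [
    [0.5,0,0,0,-0.08],
    [0.5,0,0,0,-0.16],
    [0.5,0,0,0,-0.24],
    [0.5,0,0,0,-0.32],
    [-1,0,0,0,-0.34],
    [-1,0,0,0,-0.34],
    [-1,0,0,0,-0.34],
    [-1,0,0,0,-0.34]
  ]
}}

```text
t: 10.63
position: [0.5082, 0.2967, 0.1153]
orientation: [[-0.999, -0.042, -0.0], [-0.042, 0.999, -0.0], [0.0, -0.0, -1.0]]
ft_force: [-1.6, 0.2, 3.6]
gripper_width: 0.0406
grasp_force: 58.3
```

{"name": "move_arm", "arguments": {
  "deltas": [
    [-1,0,0,0,0.07],
    [-1,0,0,0,0.14],
    [-1,0,0,0,0.21],
    [-1,0,0,0,0.28],
    [-1,0,0,0,0.35],
    [-1,0,0,0,0.42],
    [-1,0,0,0,0.49],
    [-1,0,0,0,0.49]
  ]
}}

```text
t: 11.3
position: [0.5068, 0.3031, 0.1189]
orientation: [[-0.746, 0.665, 0.001], [0.665, 0.746, 0.008], [0.005, 0.007, -1.0]]
ft_force: [-19.0, 10.2, 27.7]
gripper_width: 0.0384
grasp_force: 90.8
```

{"name": "move_arm", "arguments": {
  "deltas": [
    [0.5,0,0,0,0],
    [0.5,0,0,0,0],
    [0.5,0,0,0,-0.08],
    [0.5,0,0,0,-0.16],
    [0.5,0,0,0,-0.24],
    [0.5,0,0,-0.3,-0.24],
    [0.5,0,0,-0.6,-0.24],
    [0.5,0,0,-1,-0.24]
  ]
}}

```text
t: 11.97
position: [0.5072, 0.295, 0.2136]
orientation: [[-0.939, 0.343, -0.004], [0.343, 0.939, -0.004], [0.002, -0.005, -1.0]]
ft_force: [1.0, 1.6, 0.6]
gripper_width: 0.064
grasp_force: 0.0
```

Run:
```python
from h import *
s=manip.observe(); print(s['t'],s['position'],np.round(s['q'],1),s['gripper_width'])
im=manip.capture('wrist'); cv2.imwrite('pics/w5.png',im[100:400,:500,::-1])
```

```text
11.9667 [0.50724747 0.29502871 0.2136035 ] [-43.7  14.9  10.8  91.5  -2.8  74.2  37.5] 0.06396950692888329
```

View pics/w5.png

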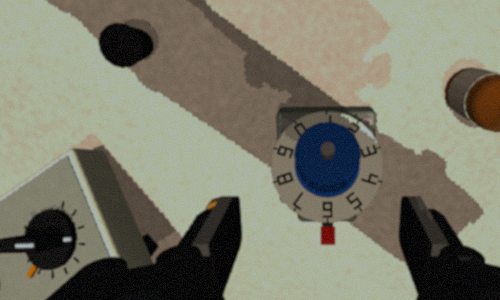

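{"name": "move_arm", "arguments": {
  "deltas": [
    [0.5,-0.13,-0.28,-0.3,0],
    [0.5,-0.27,-0.56,-0.3,0],
    [0.5,-0.4,-0.84,-0.3,0]
  ]
}}

```text
t: 12.27
position: [0.5181, 0.2027, 0.2464]
orientation: [[-0.94, 0.342, 0.002], [0.342, 0.94, 0.0], [-0.002, 0.001, -1.0]]
ft_force: [0.7, -1.5, -0.7]
gripper_width: 0.0637
grasp_force: 0.0
```

{"name": "move_arm", "arguments": {
  "deltas": [
    [0.5,-0.13,-0.28,0,0],
    [0.5,-0.27,-0.56,0,0],
    [0.5,-0.4,-0.84,0,0]
  ]
}}

```text
t: 12.52
position: [0.526, 0.1092, 0.2446]
orientation: [[-0.939, 0.343, -0.0], [0.343, 0.939, -0.001], [0.0, -0.001, -1.0]]
ft_force: [1.4, -0.4, 1.3]
gripper_width: 0.0639
grasp_force: 0.0
```

{"name": "move_arm", "arguments": {
  "deltas": [
    [0.5,-0.13,-0.28,0,0],
    [0.5,-0.27,-0.5,0,0],
    [0.5,-0.4,-0.75,0,0],
    [0.5,-0.4,-0.75,0,0],
    [0.5,-0.4,-0.75,0,0]
  ]
}}

```text
t: 12.93
position: [0.538, 0.025, 0.2447]
orientation: [[-0.938, 0.346, -0.001], [0.346, 0.938, -0.001], [0.0, -0.001, -1.0]]
ft_force: [-0.6, 0.6, 0.3]
gripper_width: 0.0641
grasp_force: 0.0
```

Run:
```python
from h import *
s=manip.observe(); print(s['t'],s['position'],np.round(s['orientation'],3).tolist())
C=cam('wrist'); im=manip.capture('wrist'); cv2.imwrite('pics/w6.png',im[:,:,::-1])
for th in ['control_box','dial_grip','dial_pointer','marker_tip','start_top']:
    for r in manip.landmark_of('wrist',th)[:2]: print(th,np.round(r['uv'],1),r['confidence'])
```

```text
12.9333 [0.53799353 0.02502259 0.24468248] [[-0.938, 0.346, -0.001], [0.346, 0.938, -0.001], [0.0, -0.001, -1.0]]
control_box [301.8 208. ] 0.87
control_box [177.1 301.4] 0.58
dial_grip [319.5 188.9] 0.85
dial_pointer [360.  193.5] 0.65
marker_tip [309.8 225.4] 0.42
start_top [233.6 247.4] 0.63
```

View pics/w6.png

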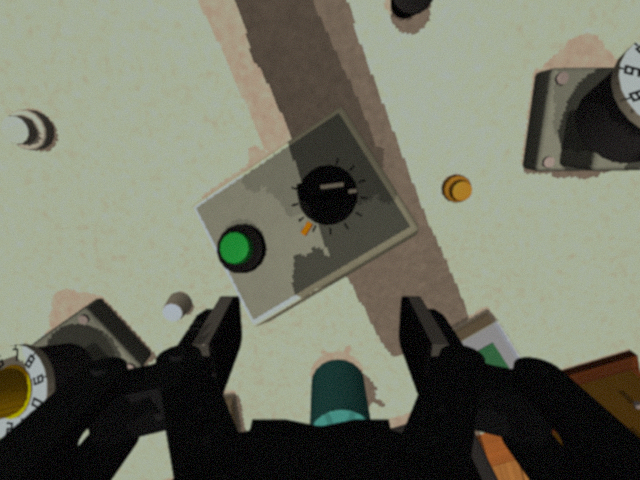

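```bash
cat > box.py <<'E'
from h import *
from scipy.optimize import least_squares
def Rz(a): return np.array([[np.cos(a),-np.sin(a),0],[np.sin(a),np.cos(a),0],[0,0,1]])
t=np.radians(25); PC=np.array([-8.5,0,64])/1000; U=np.array([np.cos(t),0,np.sin(t)]); N=np.array([-np.sin(t),0,np.cos(t)]); Y=np.array([0,1.,0])
loc=lambda u,y,n: PC+U*u/1000+Y*y/1000+N*n/1000
def toworld(v,p): return Rz(v[2])@p+np.array([v[0],v[1],0])
def fit(C,obs,v0):
    f=lambda v: np.hstack([proj(C,toworld(v,loc(*l)))[0]-uv for l,uv in obs])
    r=least_squares(f,v0,loss='soft_l1'); return r.x,f(r.x).reshape(-1,2)
def onpanel(C,v,uv,h):
    K,R,tt=C; d=R.T@np.linalg.inv(K)@np.array([*uv,1.]); o=-R.T@tt
    n=Rz(v[2])@N; p0=toworld(v,loc(0,0,h)); x=o+d*((p0-o)@n)/(d@n); l=Rz(v[2]).T@(x-[v[0],v[1],0])-PC
    return l@U*1000,l@Y*1000
def ang(u,y): return np.degrees(np.arctan2(-(y-34),u))%360   # clockwise from uphill (seen from above)
E
python3 - <<'E'
from box import *
C=cam('wrist')
obs=[((-65,85,0),(340,110)),((-65,-85,0),(197,208)),((65,85,0),(416,228)),((65,-85,0),(255,323)),((0,34,7),(328,196)),((0,34,27),(319.5,188.9))]
v,res=fit(C,obs,[.545,.003,-.5]); print(v,np.degrees(v[2])); print(np.round(res,1).tolist())
for nm,uv,h in [('marker net',(309.8,225.4),2),('marker in',(311,222),2),('marker out',(303,233),2),('marker mid',(307,227.5),2),('ptr net',(360,193.5),2),('ptr disc',(353,191),7),('bar line end',(345,185),34),('bar other',(319,187),34),('disc',(328,196),7),('button',(235,248),10)]:
    u,y=onpanel(C,v,uv,h); a=ang(u,y); print(nm,round(u,1),round(y,1),'r',round(np.hypot(u,y-34),1),'cw-uphill',round(a,1),'joint',round((a+135)%360,1))
s=manip.observe(); Rt=np.array(s['orientation'])
for h in (27,34): 
    p=toworld(v,loc(0,34,h)); print('dial',p, 'tooldelta',Rt.T@(p-s['position']))
bx=Rz(v[2])@U; print('uphill world',bx,'normal',Rz(v[2])@N)
# enlarged rectified view
q=np.array([proj(C,toworld(v,loc(u,y,2)))[0] for u,y in [(40,74),(40,-6),(-40,-6),(-40,74)]],np.float32)
H=cv2.getPerspectiveTransform(q,np.float32([[0,0],[480,0],[480,480],[0,480]]))
cv2.imwrite('pics/rect.png',cv2.warpPerspective(cv2.imread('pics/w6.png'),H,(480,480),flags=cv2.INTER_CUBIC))
E
```

```text
[0.54112089 0.01084886 0.2371822 ] 13.589538749571512
[[0.3, -6.5], [-7.6, 0.5], [6.0, -0.0], [-1.7, 7.6], [-0.7, -1.2], [2.4, 1.1]]
marker net 13.0 6.9 r 30.1 cw-uphill 64.5 joint 199.5
marker in 11.0 9.3 r 27.0 cw-uphill 66.0 joint 201.0
marker out 15.4 -1.7 r 38.9 cw-uphill 66.7 joint 201.7
marker mid 13.2 3.8 r 32.9 cw-uphill 66.4 joint 201.4
ptr net 13.3 57.8 r 27.2 cw-uphill 299.2 joint 74.2
ptr disc 9.4 54.0 r 22.1 cw-uphill 295.3 joint 70.3
bar line end 9.0 51.7 r 19.9 cw-uphill 296.9 joint 71.9
bar other -1.1 33.9 r 1.1 cw-uphill 175.0 joint 310.0
disc 1.2 34.0 r 1.2 cw-uphill 359.6 joint 134.6
button -4.6 -59.7 r 93.8 cw-uphill 92.8 joint 227.8
dial [0.51377882 0.03921868 0.08847031] tooldelta [0.02632226 0.0017995  0.15663998]
dial [0.51090332 0.03852358 0.09481446] tooldelta [0.02879253 0.0001692  0.15029649]
uphill world [0.88093472 0.21295029 0.42261826] normal [-0.41078661 -0.09930035  0.90630779]
```

View pics/rect.png

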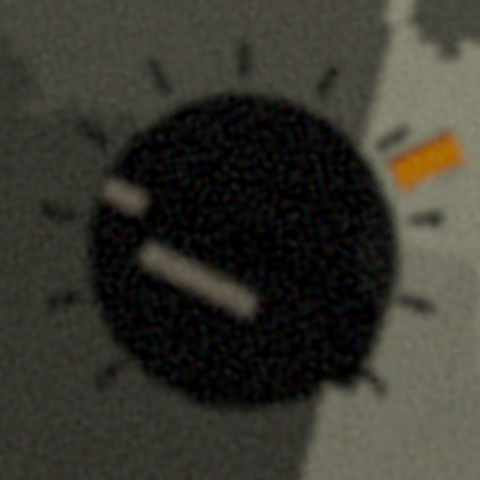

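Run:
```python
from h import *
s=manip.observe(); print(np.round(s['q'],1)); R=np.array(s['orientation']); print(np.degrees(np.arctan2(R[1,0],R[0,0])))
d=R.T@(np.array([.5125,.0389,.0836])-s['position']); print(d)
```

```text
[-27.3   7.4  21.3  96.8  -2.8  76.3  64.7]
160.15287278336393
[0.02741574 0.00106574 0.16151058]
```

{"name": "move_arm", "arguments": {
  "deltas": [
    [-0.2,0.1,0,0,0.079],
    [-0.2,0.27,0.01,0.2,0.158],
    [-0.2,0.27,0.01,0.4,0.237],
    [-0.2,0.27,0.01,0.6,0.316],
    [-0.2,0.27,0.01,0.8,0.395],
    [-0.2,0.27,0.01,0.9,0.474],
    [-0.2,0.27,0.01,0.9,0.553],
    [-0.2,0.27,0.01,0.9,0.63]
  ]
}}

```text
t: 13.9
position: [0.5124, 0.0383, 0.1544]
orientation: [[-0.226, 0.974, -0.002], [0.974, 0.226, -0.0], [-0.0, -0.002, -1.0]]
ft_force: [-0.4, -0.0, 0.7]
gripper_width: 0.0343
grasp_force: 0.0
```

{"name": "move_arm", "arguments": {
  "deltas": [
    [-0.2,0,0,0,0.079],
    [-0.2,0,0,0,0.158],
    [-0.2,0,0,0.1,0.237],
    [-0.2,0,0,0.3,0.255],
    [-0.2,0,0,0.5,0.255],
    [-0.2,0,0,0.7,0.255],
    [-0.2,0,0,0.7,0.255]
  ]
}}

```text
t: 14.48
position: [0.5107, 0.0381, 0.082]
orientation: [[0.165, 0.986, -0.005], [0.986, -0.165, -0.001], [-0.002, -0.005, -1.0]]
ft_force: [-0.7, 0.4, -0.3]
gripper_width: 0.034
grasp_force: 0.0
```

Run:
```python
from h import *
s=manip.observe(); print(s['position'],np.round(s['q'],1)); R=np.array(s['orientation']); print(np.degrees(np.arctan2(R[1,0],R[0,0])))
im=manip.capture('wrist'); cv2.imwrite('pics/w7.png',im[:,:,::-1])
```

```text
[0.51073242 0.03813185 0.0820178 ] [-31.9  13.8  25.2 111.3  -6.9  56.7 -13. ]
80.49213704478908
```

View pics/w7.png

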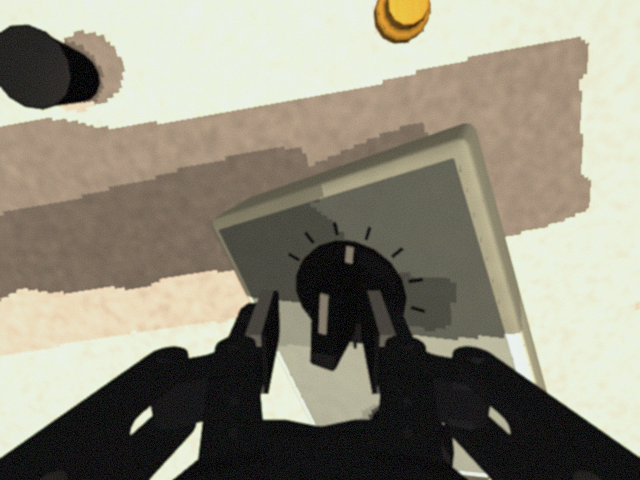

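{"name": "move_arm", "arguments": {
  "deltas": [
    [-0.5,0,0,0,0],
    [-1,0,0,0,0],
    [-1,0,0,0,0],
    [-1,0,0,0,0],
    [-1,0,0,0,0]
  ]
}}

```text
t: 14.95
position: [0.5142, 0.0381, 0.0867]
orientation: [[0.166, 0.986, 0.003], [0.986, -0.166, 0.001], [0.001, 0.003, -1.0]]
ft_force: [-0.5, 0.7, 6.9]
gripper_width: 0.0119
grasp_force: 56.2
```

{"name": "move_arm", "arguments": {
  "deltas": [
    [-1,0,0,0,0.07],
    [-1,0,0,0,0.14],
    [-1,0,0,0,0.21],
    [-1,0,0,0,0.28],
    [-1,0,0,0,0.35],
    [-1,0,0,0,0.42],
    [-1,0,0,0,0.49],
    [-1,0,0,0,0.56]
  ]
}}

```text
t: 15.62
position: [0.5149, 0.0358, 0.0877]
orientation: [[0.869, 0.494, 0.004], [0.494, -0.869, -0.001], [0.003, 0.003, -1.0]]
ft_force: [-2.2, -7.2, 18.3]
gripper_width: 0.0103
grasp_force: 58.9
```

{"name": "move_arm", "arguments": {
  "deltas": [
    [-1,0,0,0,0.07],
    [-1,0,0,0,0.14],
    [-1,0,0,0,0.21],
    [-1,0,0,0,0.28],
    [-1,0,0,0,0.35],
    [-1,0,0,0,0.42],
    [-1,0,0,0,0.49],
    [-1,0,0,0,0.55]
  ]
}}

```text
t: 16.28
position: [0.5151, 0.035, 0.0868]
orientation: [[0.94, -0.341, 0.005], [-0.341, -0.94, -0.002], [0.005, 0.0, -1.0]]
ft_force: [4.8, -12.0, 5.0]
gripper_width: 0.01
grasp_force: 77.6
```

Run:
```python
from h import *
s=manip.observe(); print(s['position'],np.round(s['q'],1),s['torque'],s['gripper_width']); R=np.array(s['orientation']); print(np.degrees(np.arctan2(R[1,0],R[0,0])))
```

```text
[0.51505223 0.03502665 0.08681317] [ -44.5   15.2   40.3  111.6  -11.5   57.  -108.9] [-1.49690006 -1.19791463  0.50519719] 0.009984587587966928
-19.917944385716375
```

{"name": "move_arm", "arguments": {
  "deltas": [
    [-1,0,0,0,0.07],
    [-1,0,0,0,0.14],
    [-1,0,0,0,0.21],
    [-1,0,0,0,0.28],
    [-1,0,0,0,0.35],
    [-1,0,0,0,0.38],
    [-1,0,0,0,0.38],
    [-1,0,0,0,0.38]
  ]
}}

```text
t: 16.95
position: [0.5133, 0.0356, 0.0872]
orientation: [[0.591, -0.807, 0.0], [-0.807, -0.591, -0.001], [0.0, 0.0, -1.0]]
ft_force: [-9.3, -10.0, 26.7]
gripper_width: 0.01
grasp_force: 88.0
```

Run:
```python
from h import *
s=manip.observe(); print(s['position'],np.round(s['q'],1),s['torque'],s['gripper_width']); R=np.array(s['orientation']); print(np.degrees(np.arctan2(R[1,0],R[0,0])))
```

```text
[0.51328912 0.03557017 0.08721335] [ -49.5   16.4   46.2  111.8  -13.9   57.5 -140.7] [-1.38297888  2.1146816   0.31500989] 0.010017015756532835
-53.80499787964404
```

{"name": "move_arm", "arguments": {
  "deltas": [
    [-0.2,0,0,0,0],
    [-0.2,0,0,0,0],
    [-0.2,0,0,0,0],
    [-0.2,0,0,-0.3,0],
    [-0.2,0,0,-0.65,0],
    [-0.2,0,0,-1,0],
    [-0.2,0,0,-1,0],
    [-0.2,0,0,-1,0]
  ]
}}

```text
t: 17.62
position: [0.514, 0.0385, 0.1869]
orientation: [[0.593, -0.805, 0.003], [-0.805, -0.593, 0.002], [0.0, -0.004, -1.0]]
ft_force: [-1.4, -0.7, -1.8]
gripper_width: 0.0341
grasp_force: 0.0
```

```bash
cat > meas.py <<'E'
from box import *
v=[0.54112,0.01085,0.23718]
C=cam('wrist'); im=manip.capture('wrist'); cv2.imwrite('pics/m.png',im[:,:,::-1])
for th in ['dial_grip','dial_pointer','marker_tip','start_top']:
    for r in manip.landmark_of('wrist',th)[:2]:
        print(th,np.round(r['uv'],1),round(r['confidence'],2),np.round(onpanel(C,v,r['uv'],{'dial_grip':27,'start_top':10}.get(th,2)),1))
hsv=cv2.cvtColor(im,cv2.COLOR_RGB2HSV)
q=np.array([proj(C,toworld(v,loc(0,34,2)))[0]]); print('dial px',q)
yy,xx=np.mgrid[:480,:640]; near=np.hypot(xx-q[0,0],yy-q[0,1])<110
def blobs(m,nm,h):
    n,l,st,ce=cv2.connectedComponentsWithStats((m&near).astype(np.uint8))
    for i in range(1,n):
        if st[i,4]>25:
            u,y=onpanel(C,v,ce[i],h); 
            pts=np.argwhere(l==i)[:,::-1]; ev,ex=np.linalg.eigh(np.cov(pts.T)); 
            e=[onpanel(C,v,ce[i]+k*2*np.sqrt(ev[1])*ex[:,1],h) for k in (-1,1)]
            print(nm,st[i].tolist(),np.round(ce[i],1),'u,y',round(u,1),round(y,1),'r',round(np.hypot(u,y-34),1),'cw',round(ang(u,y),1),'ends',np.round(e,1).tolist())
H,S,V=[hsv[:,:,i].astype(int) for i in range(3)]
blobs((H>5)&(H<22)&(S>150)&(V>90),'orange',2)
# black disc, filled
dark=((V<60)&near).astype(np.uint8)
qd=proj(C,toworld(v,loc(0,34,7)))[0]; disc=np.array([proj(C,toworld(v,loc(24.5*np.cos(a),34+24.5*np.sin(a),7)))[0] for a in np.linspace(0,6.28,60)],np.int32)
m=np.zeros((480,640),np.uint8); cv2.fillPoly(m,[disc],1)
print('V on disc pct',np.percentile(V[m>0],[10,50,75,90,97]))
blobs((m>0)&(V>75),'light(h7)',7)
E
python3 meas.py
```

```text
dial_grip [325.4 236.5] 0.82 [-2.6 29.9]
dial_pointer [312.  187.3] 0.66 [7.9 5.7]
marker_tip [309.5 188.4] 0.66 [9.4 6.9]
start_top [382.3 105.8] 0.87 [-12.8 -61.3]
dial px [[306.32195727 226.51171727]]
orange [307, 169, 8, 17, 121] [310.1 177.1] u,y 12.2 -0.5 r 36.6 cw 70.5 ends [[15.2, -6.8], [9.2, 5.9]]
V on disc pct [ 3.   15.   22.   54.   96.77]
light(h7) [310, 196, 7, 6, 35] [312.9 198.2] u,y 6.6 11.7 r 23.2 cw 73.5 ends [[4.5, 10.2], [8.7, 13.2]]
light(h7) [326, 214, 6, 27, 117] [328.7 226.2] u,y -14.2 27.9 r 15.5 cw 156.7 ends [[-9.5, 17.4], [-19.1, 38.8]]
```

Run:
```python
from box import *
v=[0.54112,0.01085,0.23718]
C2=cam('wrist'); M=np.array(manip.calibration('wrist')['mount']); T=np.eye(4)
T[:3,:3]=np.array([[-0.938,.346,-.001],[.346,.938,-.001],[0,-.001,-1]]); T[:3,3]=[.53799,.02502,.24468]
X=np.linalg.inv(T@M); C1=(C2[0],X[:3,:3],X[:3,3])
for nm,a,b in [('start',(234.5,248),(382.3,105.8)),('dial_grip',(319.5,188.9),(325.4,236.5)),('marker tip',(309.8,225),(309.5,188.4)),('orange',(307,227.5),(310.1,177.1))]:
    x,e=tri([C1,C2],[a,b]); l=Rz(v[2]).T@(x-[v[0],v[1],0])-PC
    print(nm,np.round(x,4),round(e,4),'u,y,n',np.round([l@U*1000,l@Y*1000,l@N*1000],1))
s=manip.observe();print(s['t'],s['q'][6])
im=manip.capture('wrist'); m=manip.masks_of('wrist','start_top'); print([ (r['extent'],r['confidence']) for r in m[:1]])
hsv=cv2.cvtColor(im,cv2.COLOR_RGB2HSV); g=(hsv[:,:,0]>45)&(hsv[:,:,0]<80)&(hsv[:,:,1]>120)
yx=np.argwhere(g); print('green',yx.mean(0)[::-1],yx.min(0)[::-1],yx.max(0)[::-1],len(yx))
```

```text
start [ 0.5337 -0.0497  0.0949] 0.0031 u,y,n [  1.4 -57.1  33.5]
dial_grip [0.5128 0.0327 0.0935] 0.002 u,y,n [-0.1 27.9 32.6]
marker tip [0.5388 0.0145 0.0871] 0.0021 u,y,n [16.2  4.1 17.9]
orange [0.5423 0.01   0.0766] 0.0026 u,y,n [13.9 -1.1  7.4]
17.8667 -146.49172569217816
[]
green [333.10966518 332.73024265] [ 0 71] [639 479] 7377
```

{"name": "move_arm", "arguments": {
  "deltas": [
    [-1,0.2,0.1,0,-0.079],
    [-1,0.4,0.2,0,-0.158],
    [-1,0.6,0.3,0,-0.237],
    [-1,0.83,0.39,0,-0.316],
    [-1,0.83,0.39,0,-0.395],
    [-1,0.83,0.39,0,-0.474],
    [-1,0.83,0.39,0,-0.553],
    [-1,0.83,0.39,0,-0.63]
  ]
}}

```text
t: 18.63
position: [0.5305, -0.0525, 0.1847]
orientation: [[0.998, 0.058, -0.001], [0.058, -0.998, -0.0], [-0.001, 0.0, -1.0]]
ft_force: [0.5, 0.1, 0.0]
gripper_width: 0.0002
grasp_force: 0.0
```

{"name": "move_arm", "arguments": {
  "deltas": [
    [-1,0,0,0.2,-0.079],
    [-1,0,0,0.4,-0.12],
    [-1,0,0,0.6,-0.12],
    [-1,0,0,0.75,-0.12],
    [-1,0,0,0.75,-0.12]
  ]
}}

```text
t: 19.05
position: [0.5286, -0.0522, 0.1071]
orientation: [[0.971, 0.239, -0.005], [0.239, -0.971, -0.001], [-0.005, -0.0, -1.0]]
ft_force: [-0.4, 0.4, -0.6]
gripper_width: 0.0
grasp_force: 0.0
```

{"name": "move_arm", "arguments": {
  "deltas": [
    [-1,0.03,0,0.02,0],
    [-1,0.03,0,0.05,0],
    [-1,0.03,0,0.08,0],
    [-1,0.03,0,0.1,0],
    [-1,0.03,0,0.1,0]
  ]
}}

```text
t: 19.47
position: [0.5337, -0.0514, 0.1003]
orientation: [[0.971, 0.239, 0.0], [0.239, -0.971, 0.0], [0.0, -0.0, -1.0]]
ft_force: [-0.1, 0.7, -0.7]
gripper_width: -0.0
grasp_force: 0.0
```

{"name": "move_arm", "arguments": {
  "deltas": [
    [-1,0,0,0.02,0],
    [-1,0,0,0.04,0],
    [-1,0,0,0.04,0]
  ]
}}

```text
t: 19.72
position: [0.5336, -0.0514, 0.096]
orientation: [[0.971, 0.239, -0.0], [0.239, -0.971, 0.0], [-0.0, -0.0, -1.0]]
ft_force: [0.0, 0.0, -0.5]
gripper_width: -0.0004
grasp_force: 0.0
```

{"name": "move_arm", "arguments": {
  "deltas": [
    [-1,0,0,0.02,0],
    [-1,0,0,0.04,0],
    [-1,0,0,0.04,0]
  ]
}}

```text
t: 19.97
position: [0.5335, -0.0514, 0.0919]
orientation: [[0.971, 0.239, -0.0], [0.239, -0.971, 0.0], [-0.0, -0.0, -1.0]]
ft_force: [0.0, 0.1, 0.0]
gripper_width: 0.0
grasp_force: 0.0
```

{"name": "move_arm", "arguments": {
  "deltas": [
    [-1,0,0,0.02,0],
    [-1,0,0,0.04,0],
    [-1,0,0,0.04,0]
  ]
}}

```text
t: 20.22
position: [0.5335, -0.0514, 0.0879]
orientation: [[0.971, 0.239, -0.001], [0.239, -0.971, 0.0], [-0.001, -0.0, -1.0]]
ft_force: [-0.2, 0.4, -0.3]
gripper_width: -0.0001
grasp_force: 0.0
```

{"name": "move_arm", "arguments": {
  "deltas": [
    [-1,0,0,0.02,0],
    [-1,0,0,0.03,0],
    [-1,0,0,0.03,0]
  ]
}}

```text
t: 20.47
position: [0.5339, -0.0515, 0.0854]
orientation: [[0.971, 0.239, 0.001], [0.239, -0.971, 0.0], [0.001, 0.0, -1.0]]
ft_force: [-0.3, -1.2, 2.0]
gripper_width: -0.0004
grasp_force: 1.1
```

{"name": "move_arm", "arguments": {
  "deltas": [
    [-1,0,0,0.02,0],
    [-1,0,0,0.03,0],
    [-1,0,0,0.03,0]
  ]
}}

```text
t: 20.72
position: [0.534, -0.0515, 0.0824]
orientation: [[0.971, 0.239, 0.001], [0.239, -0.971, 0.0], [0.001, 0.0, -1.0]]
ft_force: [-0.2, -1.4, 5.3]
gripper_width: -0.0
grasp_force: 1.9
```

{"name": "move_arm", "arguments": {
  "deltas": [
    [-1,0,0,0.02,0],
    [-1,0,0,0.04,0],
    [-1,0,0,0.04,0]
  ]
}}

```text
t: 20.97
position: [0.5346, -0.0515, 0.0799]
orientation: [[0.971, 0.239, 0.002], [0.239, -0.971, 0.001], [0.002, -0.001, -1.0]]
ft_force: [-5.7, 1.2, 22.4]
gripper_width: 0.0003
grasp_force: 11.0
```

{"name": "move_arm", "arguments": {
  "deltas": [
    [-1,0,0,0.02,0],
    [-1,0,0,0.03,0],
    [-1,0,0,0.03,0]
  ]
}}

```text
t: 21.22
position: [0.535, -0.0515, 0.0791]
orientation: [[0.971, 0.239, 0.002], [0.239, -0.971, 0.003], [0.003, -0.002, -1.0]]
ft_force: [-17.4, 2.3, 49.6]
gripper_width: 0.0001
grasp_force: 26.4
```

{"name": "move_arm", "arguments": {
  "deltas": [
    [-1,0,0,-0.1,0],
    [-1,0,0,-0.4,0],
    [-1,0,0,-0.7,0],
    [-1,0,0,-1,0],
    [-1,0,0,-1,0]
  ]
}}

```text
t: 21.63
position: [0.5359, -0.052, 0.1802]
orientation: [[0.971, 0.238, 0.006], [0.238, -0.971, 0.001], [0.006, 0.0, -1.0]]
ft_force: [1.3, -0.0, 0.8]
gripper_width: 0.0002
grasp_force: 0.0
```

{"name": "move_arm", "arguments": {
  "deltas": [
    [-1,-0.3,-0.3,-0.2,0],
    [-1,-0.6,-0.6,-0.4,0],
    [-1,-0.6,-0.6,-0.4,0],
    [-1,-0.6,-0.6,-0.4,0]
  ]
}}

```text
t: 21.97
position: [0.4599, -0.0057, 0.2162]
orientation: [[0.97, 0.242, 0.001], [0.242, -0.97, 0.003], [0.002, -0.003, -1.0]]
ft_force: [1.2, -0.1, 0.3]
gripper_width: -0.0
grasp_force: 0.0
```

Run:
```python
exec(open('meas.py').read().replace("v=[0.54112,0.01085,0.23718]","v=[0.54312,0.00685,0.23718]"))
s=manip.observe(); print(s['t'],s['position'],s['ft_force'])
```

```text
dial_grip [281.8 143.8] 0.84 [-2.9 35.6]
dial_pointer [319.6 117.3] 0.84 [5.5 9.4]
marker_tip [320.4 116.3] 0.71 [6.3 8.9]
start_top [412.3 144.2] 0.76 [-11.3 -59.9]
dial px [[286.49867566 124.2614682 ]]
orange [319, 103, 18, 14, 141] [327.6 109.8] u,y 11.2 3.6 r 32.4 cw 69.8 ends [[14.1, -2.8], [8.2, 10.2]]
V on disc pct [  2.  14.  20.  39. 105.]
light(h7) [308, 116, 11, 8, 49] [312.9 119.3] u,y 6.2 14.2 r 20.7 cw 72.5 ends [[7.9, 10.3], [4.5, 18.2]]
light(h7) [283, 137, 26, 14, 131] [295.4 143.3] u,y -12.8 27.6 r 14.3 cw 153.4 ends [[-8.0, 17.0], [-17.7, 38.5]]
22.2167 [ 0.46129222 -0.00829744  0.21458371] [0.60389961 0.59258622 0.45653331]
```

```bash
python3 -c "
from rig import manip
print(manip.sign_off())"
```

```text
the job is handed in; nothing more can be done
None
```

I set the blue collar to 6, turned the dial pointer to within about 1 mm of the orange marker, then pressed the start button fully in and let it out. I handed the job in at 22 s; no verdict came back.

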